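# Open the child-safe battery tub and post the spent battery

## Robot

A 6-joint arm with a two-finger parallel gripper is mounted at the origin on the work surface. World frame = base frame: x ahead of the robot, y to its left, z up, the work surface at z = 0. Lengths are in mm, angles in rad, forces in N, time in s.
With the tool pointing down it reaches from about 275 to 975 mm from the base axis. Payload 8.4 kg.
Tool frame: the origin (TCP) lies midway between the tips of the shut fingers; the grasp point (between the pads) lies r.grasp_offset behind it (r.grasp_offset is the distance from the TCP to the grasp point, in mm); z points along the fingers, x is the direction in which the jaws open and shut, and the axes are right-handed (so a half turn about z gives the same grasp; the last joint's range is limited). The gripper opens to 92 mm and grips with 3 to 60 N. Pads are 20 mm wide; open, the fingers measure 128 mm over their backs; the gripper's body (75 mm by 189 mm) begins 69 mm behind the grasp point.
Start: joints at [1.278, 0.353, 1.633, -0, 1.155, -0.002], TCP at [179.198, 598.762, 214.583] pointing down, gripper open.
Joint ranges: [-2.63, 2.63], [-0.92, 2.1], [0.06, 2.66], [-1.3, 4.44], [0, 2.69], [-3.02, 3.02]. Speed limits (rad/s): [2.22, 2.22, 2.79, 3.14, 3.14, 3.14].

## Interface

Orientations are given as a unit quaternion [w, x, y, z].
In Python, from rig import r gives the robot as it stands.
- The arm moves only by the tool send_rows, never from a script. Its argument "increments" is a list that holds one entry, the list of rows, each a list of 7 numbers: the turn, a rotation vector about the world's x, y, z normalised to -1 to 1, where 1 is 0.12 rad, then the shift along the world's x, y, z normalised to -1 to 1, where 1 is 30 mm, then the opening, from 0 (shut) to 1 (fully open). In form: [[[rx, ry, rz, dx, dy, dz, claw], ...]]. A call has 1 to 5 rows; each row shifts and turns the pose as measured when the row begins; what a row does not reach is not made up. A row lasts 1/8 s, in which the tool goes at most 62.5 mm and 10.7 degrees, less where a joint would pass 70% of its speed; a pose out of reach is approached as far as the arm can. A call with a number of a shift or a turn outside -1 to 1 is refused whole. A call with a gripper value outside its range is refused whole. The fingers move at their own pace and stop on an object; "grip_force" is the grip in N (left out, the last holds). Time passes only in rows, so rows that do not move let the fingers close. It gives the time, the measured TCP pose, the force and the opening at its end, in the units of the state.
- r.state(): the state, without advancing time (a new reading comes with each control period).
- r.get_image(name): name is "side" or "top" or "wrist"; returns a dict with "color" (420x560x3 uint8, red, green, blue), "intrinsics" (3x3 intrinsics, pixels), "origin" and "rotation" of the camera in the world. Camera axes: x right, y up, looking along -z (the intrinsics and any distortion apply to the point x, -y, -z); pixel columns grow to the right and rows downward; lengths in mm; the calibration is good to about 2 mm. A picture is of the moment at which its call begins. There is no depth.
- r.close_job(): hands the job in, once; it reports no verdict.
The state is a dict: "clock": time; "joints": joint angles; "dq": joint speeds; "joint_torque": joint torques, N m; "tcp_pos": TCP position; "ee_rot": TCP orientation; "contact_force": force on the tool from outside, world axes, zero at the start; "ft_torque": the same for the moment, N m; "grip_width": finger opening in mm.
Only numpy, scipy, OpenCV 4.12 (cv2) and the standard library are available. Lean on these libraries where they do the work, as an engineer would, in place of code of your own. Each camera call takes 0.05 s, during which the arm holds its last target. There are 200 camera calls.

## Task

Put the spent block battery into the child-safe collecting tub on the studio table: push the tub's cap down firmly, but without brute force, and while it is held down turn it counter-clockwise (seen from above) until it is free, lift it off and set it down, not dropped, on the round rubber mat with its grip bar up and the whole cap within the mat. Then drop the battery in through the open neck of the tub. Leave the mug, the sanitiser bottle and the toy dog where they are.

Things in the scene. Friction and masses are not known exactly. Their poses are not given: they have to be found in the camera images.
- tub: White plastic tub fixed to the table by a steel plate 130 x 110 mm: body 92 mm across, neck 60 mm outside, 52 mm inside, rim 88 mm above the table, floor 11 mm above the table. Origin on the table under its axis, z up. Two bayonet hooks on the neck (out to 35 mm, 57 to 92 mm up). The cap, pressed, comes free turned 55 to 135 deg counter-clockwise (from above) from the tub's x.
- collar: Grey spring ring, 81 mm across, round the neck under the cap; origin at the centre of its upper face. It pushes the locked cap up with 6 to 15 N, plus 1.2 N per mm. How deep the cap must go differs each time and cannot be seen (2.5 to 10 mm below locked): its lugs clear the locking teeth at about 18 N, and 4.5 mm deeper it bottoms, at about 23.5 N: no need to go there. Over 40 N on it is brute force.
- cap_grip (a point): Centre of the grip bar on the grey loose cap (about 70 g). Bar 56 mm along this x, 16 mm along y, 26 mm high, z up. The cap's flat top, 79 mm across, is 13 mm below this point, its skirt's lower edge 44 mm below. Locked: on the tub's axis, this point 123 mm above the table, x along the tub's x within 2 deg; unpressed it turns only a few degrees, clockwise it is stopped.
- mat_top (a point): Centre of the upper face of a round rubber mat, 120 mm across, 4 mm thick, fixed on the table.
- battery_mid (a point): Centre of the spent block battery (loose, 45 g or so), standing on end on the table, terminals up: 26.5 mm along this point's x, 17.5 mm along its y, 48.5 mm high overall, of which the top 3 mm are two studs; z up.
- mug: White mug, 82 mm across, 92 mm high, bystander; origin at the centre of its underside.
- sanitizer: Clear pump bottle, 58 mm across, 167 mm high, bystander; origin at the centre of its underside.
- toy_dog: Red toy dog, about 100 x 66 mm, 100 mm high, bystander; origin at the centre of its underside.

How it is judged (in metres and radians):
On the way, in this order (a step that is already met when the one before it is completed fails the run):
1. the cap, pressed down (spring ring's upper face below 77.5 mm above the table), has been turned under its locking teeth (more than 26 degrees from the tub's x) (angle between the x axis of cap_grip and the x axis of tub, either way round above 0.45 rad and horizontal distance between cap_grip and tub below 0.006 m and z of collar in the frame of tub below 0.0775 m).
2. the cap stands on the rubber mat, battery still outside the tub (horizontal distance between cap_grip and mat_top below 0.025 m and z of cap_grip in the frame of mat_top below 0.047 m and angle between cap_grip's own z axis and vertical below 0.12 rad and horizontal distance between battery_mid and tub above 0.05 m), for 0.2 s.
At the end, for the whole second after the job is handed in: The cap rests upright on the rubber mat, its centre within 25 mm of the mat's centre and its tilt under 0.12 rad, at rest; the battery lies inside the tub, its centre within 42 mm of the tub's axis and less than 55 mm above the table (horizontal distance between cap_grip and mat_top below 0.025 m and z of cap_grip in the frame of mat_top between 0.041 and 0.047 m and angle between cap_grip's own z axis and vertical below 0.12 rad and linear speed of cap below 0.02 m/s and horizontal distance between battery_mid and tub below 0.042 m and z of battery_mid in the frame of tub below 0.055 m); the robot touches nothing.
It fails at once if the cap is pressed down with brute force (more than 40 N on the spring ring) (contact force between cap and collar above 40 N).
It fails at once if the cap is dropped or flung (faster than 0.7 m/s while not held) (linear speed of cap above 0.7 m/s and contact force between the fingers and cap below 0.05 N).
It fails at once if the mug, the sanitiser or the toy dog is moved more than 30 mm (distance of any of mug, sanitizer, toy_dog from where it was at the start of the episode above 0.03 m).
It also fails if it takes over 61 s, if anything falls off the work surface, if the arm or the gripper's body presses on something with over 40 N, if the wrist force passes 120 N, or if a joint passes its speed limit or range.

## Working session

There is one attempt and no reset: what is moved stays moved. The work goes in short steps, Python scripts to look and compute and a tool call to move; the robot and the scene stay as the last step left them, time stands still between calls to the robot, and variables do not carry over. Pictures are saved under pics/ and viewed, about 8 in all and at most 12, crops included, and the job is handed in when it is done.

Besides the shell and the picture viewer there is one more tool, called after "Call:" as name([rows], argument=value, ...), one row to a line, values as JSON. send_rows: Moves the arm, as the interface text tells. Its arguments: {"type":"object","properties":{"increments":{"type":"array","items":{"type":"array","items":{"type":"array","items":{"type":"number"}}}},"grip_force":{"type":"number"}},"required":["increments"]}

```bash
mkdir -p pics; ls
cat > h.py <<'E'
import numpy as np, cv2
from rig import r
def snap(n,f=None):
    d=r.get_image(n)
    if f: cv2.imwrite('pics/'+f,cv2.cvtColor(d['color'],cv2.COLOR_RGB2BGR))
    np.savez('/tmp/'+n,**{k:np.array(v) for k,v in d.items()})
    return d
def load(n): return dict(np.load('/tmp/'+n+'.npz'))
def ray(d,u,v):
    p=np.linalg.inv(d['intrinsics'])@[u,v,1]
    return np.array(d['origin'],float),np.array(d['rotation'])@[p[0],-p[1],-p[2]]
def onz(d,u,v,z):
    o,k=ray(d,u,v); return o+k*(z-o[2])/k[2]
def proj(d,p):
    c=np.array(d['rotation']).T@(np.array(p,float)-d['origin']); q=d['intrinsics']@[c[0],-c[1],-c[2]]; return q[:2]/q[2]
E
python3 - <<'E'
from h import *
a=snap('top','top1.png');b=snap('side','side1.png')
for d in(a,b): print(d.keys(),d['origin'],d['rotation'],d['intrinsics'])
print(r.state(),r.grasp_offset)
E
```

```text
pics
dict_keys(['color', 'intrinsics', 'origin', 'rotation']) [ 389.62549416  -33.42218416 1716.91109762] [ 0.71003548  0.05773404 -0.04838339 -0.70012531] [[531.679293     0.         279.51307623]
 [  0.         531.679293   198.19334859]
 [  0.           0.           1.        ]]
dict_keys(['color', 'intrinsics', 'origin', 'rotation']) [393.7787832  779.4658081  922.93045418] [-0.12857813 -0.06059449  0.38083637  0.91365181] [[427.94128605   0.         288.3976323 ]
 [  0.         427.94128605 205.78785727]
 [  0.           0.           1.        ]]
{'clock': 0.1, 'joints': array([ 1.27761393e+00,  3.53576645e-01,  1.63405078e+00,  2.28412773e-06,
        1.15520563e+00, -2.42334455e-03]), 'dq': array([-0.00014683, -0.00226004, -0.00092492,  0.00071171,  0.00017872,
        0.00069677]), 'joint_torque': array([ 7.18997362e-04, -5.94902623e+01, -3.34932733e+01,  6.97218510e-02,
        1.82724249e-02, -7.50206084e-06]), 'tcp_pos': array([179.059455  , 598.33700706, 213.94401333]), 'ee_rot': array([ 3.68344591e-04,  8.02084748e-01,  5.97209907e-01, -4.98971647e-04]), 'contact_force': array([ 0.27105063, -0.17288879,  0.20420865]), 'ft_torque': array([ 0.01773207,  0.05312846, -0.02189131]), 'grip_width': 91.79413936048026} 18.700000000000003
```

View pics/top1.png

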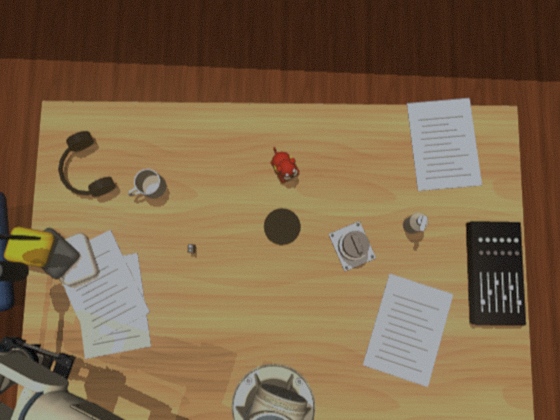

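View pics/side1.png

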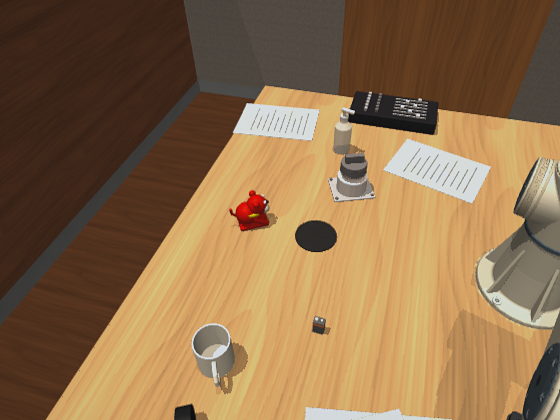

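The top view shows the tub at about (354,246), the mat at (282,226), the battery at (192,248), the mug at (150,184), the dog at (286,166) and the sanitiser at (417,223). The side view shows the cap at (353,165), the mat at (316,236) and the battery at (319,325).

```bash
sed -i "s/np.array(d\['rotation'\])/R(d)/" h.py
cat >> h.py <<'E'
from scipy.spatial.transform import Rotation as Ro
def R(d): return Ro.from_quat(np.asarray(d['rotation'],float),scalar_first=True).as_matrix()
E
python3 - <<'E'
from h import *
a=load('top');b=load('side')
g=[cv2.cvtColor(x['color'],cv2.COLOR_RGB2HSV) for x in(a,b)]
def cents(h,x0,x1,y0,y1,vmax):
    m=(h[y0:y1,x0:x1,2]<vmax).astype(np.uint8)
    n,l,s,c=cv2.connectedComponentsWithStats(m); i=1+np.argmax(s[1:,4]); return c[i]+[x0,y0],s[i]
ca,sa=cents(g[0],255,310,200,255,70); cb,sb=cents(g[1],285,345,210,260,70)
print('mat',ca,sa,onz(a,*ca,4),cb,sb,onz(b,*cb,4))
for u,v,z in [(354,246,123),(192,248,48)]: print(onz(a,u,v,z))
for u,v,z in [(354,159,136),(319,318,48)]: print(onz(b,u,v,z))
def crop(d,x,y,w,s): 
    return cv2.resize(cv2.cvtColor(d['color'][y:y+w,x:x+w],cv2.COLOR_RGB2BGR),(s,s),interpolation=cv2.INTER_CUBIC)
o=np.vstack([np.hstack([crop(a,326,218,56,300),crop(a,178,234,28,300)]),np.hstack([crop(b,324,145,56,300),crop(b,304,310,28,300)])])
cv2.imwrite('pics/c1.png',o)
E
```

```text
mat [281.7262278  226.24451411] [ 10   9  35  35 957] [557.12126304 -17.28170172   4.        ] [315.47847848 235.99199199] [ 10  11  42  31 999] [557.91714416 -13.53666351   4.        ]
[ 489.26625315 -235.08148144  123.        ]
[480.47337685 262.75514633  48.        ]
[ 496.98289063 -221.73986868  136.        ]
[482.77232436 265.41433147  48.        ]
```

View pics/c1.png

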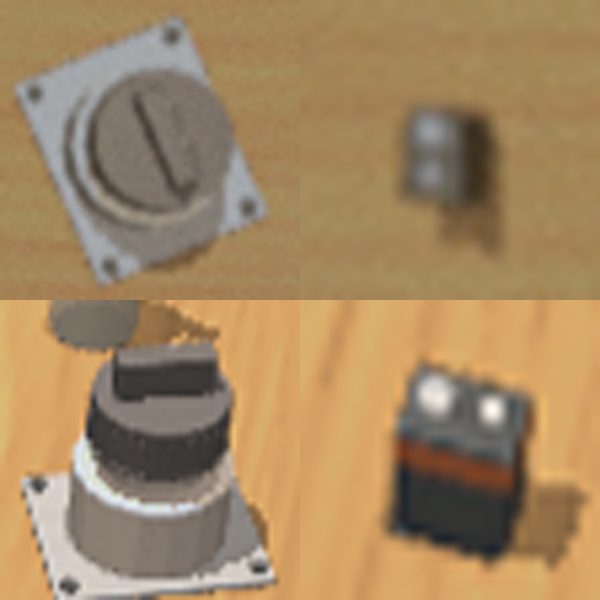

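Upscaled 5.36x, the top view gives plate corners near crop (15,88), (180,18), (268,212) and (105,285). The bar runs along the long side, and the battery studs are clear at the upper left of their crop.

Run:
```python
from h import *
a=load('top');b=load('side')
s=56/300
P=[onz(a,326+s*x-.4,218+s*y-.4,3)[:2] for x,y in [(15,88),(180,18),(268,212),(105,285)]]
Q=[onz(b,324+s*x-.4,145+s*(y-300)-.4,3)[:2] for x,y in [(22,482),(275,580)]]
P=np.array(P);print(P,P.mean(0),np.linalg.norm(np.roll(P,-1,0)-P,axis=1)); 
for i,j in((1,2),(0,3)):d=P[j]-P[i];print(np.degrees(np.arctan2(d[1],d[0])))
for i,j in((0,1),(3,2)):d=P[j]-P[i];print(np.degrees(np.arctan2(d[1],d[0]))-90)
print(Q)
# bar top edges in side view: z=136
for x,y in((113,350),(213,345)): print(onz(b,324+s*x-.4,145+s*(y-300)-.4,136))
t=28/300
for x,y in((430,130),(428,178)): print('stud',onz(a,178+t*(x-300)-.4,234+t*y-.4,48.5))
for x,y in((437,395),(490,409)): print('stud',onz(b,304+t*(x-300)-.4,310+t*(y-300)-.4,48.5))
w=snap('wrist'); st=r.state()
T=Ro.from_quat(st['ee_rot'],scalar_first=True).as_matrix()
print('cam in tool',T.T@(np.array(w['origin'])-st['tcp_pos']),'\n',T.T@R(w)) ; print(T, w['intrinsics'])
```

```text
[[ 534.1204376  -168.10056876]
 [ 577.81586933 -267.53253563]
 [ 462.07095059 -319.1308693 ]
 [ 417.42075976 -221.77040655]] [ 497.85700432 -244.13359506] [108.60942312 126.72519186 107.1106869  128.44946982]
-155.9729973749707
-155.30243831613515
-156.27688620590592
-155.36347813576728
[array([ 578.90833454, -267.13540882]), array([ 418.50071811, -221.66803791])]
[ 527.85292405 -238.25608339  136.        ]
[ 475.21407381 -257.41504774  136.        ]
stud [487.43444692 270.07463346  48.5       ]
stud [473.42162565 270.09611895  48.5       ]
stud [488.20226808 268.52029936  48.5       ]
stud [476.53198716 268.68983488  48.5       ]
cam in tool [   0.33390373  -72.93768867 -169.52662061] 
 [[ 9.99999389e-01  7.13191704e-06 -1.10514344e-03]
 [-2.79490073e-04 -9.65841832e-01 -2.59132160e-01]
 [-1.06924187e-03  2.59132311e-01 -9.65841241e-01]]
[[ 2.86739171e-01  9.58008648e-01 -2.79206260e-04]
 [ 9.58008153e-01 -2.86739306e-01 -9.74422250e-04]
 [-1.01356435e-03  1.19231549e-05 -9.99999486e-01]] [[377.75298241   0.         276.71891047]
 [  0.         377.75298241 212.34885285]
 [  0.           0.           1.        ]]
```

Call:
send_rows([
  [[0,0,-0.72,0.38,-1,0,1],[0,0,-0.72,0.38,-1,0,1],[0,0,-0.72,0.38,-1,0,1],[0,0,-0.72,0.38,-1,0,1],[0,0,-0.72,0.38,-1,0,1]],
])

```text
clock: 0.78
tcp_pos: [236.2, 445.0, 212.3]
ee_rot: [0.001, 0.914, 0.407, -0.001]
contact_force: [0.0, 0.2, -0.2]
grip_width: 92.0
```

Call:
send_rows([
  [[0,0,-0.72,0.38,-1,0,1],[0,0,-0.72,0.38,-1,0,1],[0,0,-0.72,0.38,-1,0,1],[0,0,-0.72,0.38,-1,0,1],[0,0,-0.72,0.38,-1,0,1]],
])

```text
clock: 1.4
tcp_pos: [294.1, 289.3, 211.8]
ee_rot: [0.001, 0.981, 0.195, -0.002]
contact_force: [0.5, 0.5, 0.5]
grip_width: 91.9
```

Call:
send_rows([
  [[0,0,-0.72,0.38,-1,0,1],[0,0,-0.72,0.38,-1,0,1],[0,0,-0.72,0.38,-1,0,1],[0,0,-0.72,0.38,-1,0,1],[0,0,-0.72,0.38,-1,0,1]],
])

```text
clock: 2.02
tcp_pos: [351.8, 134.0, 211.7]
ee_rot: [0.0, 1.0, -0.027, -0.002]
contact_force: [0.1, 0.9, -0.3]
grip_width: 91.8
```

Call:
send_rows([
  [[0,0,-0.72,0.38,-1,0,1],[0,0,-0.72,0.38,-1,0,1],[0,0,-0.72,0.38,-1,0,1],[0,0,-0.72,0.38,-1,0,1],[0,0,-0.72,0.38,-1,0,1]],
])

```text
clock: 2.65
tcp_pos: [409.6, -21.4, 211.7]
ee_rot: [-0.0, 0.969, -0.248, -0.001]
contact_force: [0.8, 0.3, 0.4]
grip_width: 91.5
```

Call:
send_rows([
  [[0,0,-0.72,0.38,-1,0,1],[0,0,-0.72,0.38,-1,0,1],[0,0,-0.72,0.38,-1,0,1],[0,0,-0.72,0.38,-1,0,1],[0,0,-0.72,0.38,-1,0,1]],
])

```text
clock: 3.28
tcp_pos: [467.4, -176.8, 211.2]
ee_rot: [-0.001, 0.89, -0.457, -0.002]
contact_force: [0.5, 0.4, 0.6]
grip_width: 91.7
```

Call:
send_rows([
  [[0,0,-0.8,0.5,-1,0,1],[0,0,-0.8,0.5,-1,0,1],[0,0,0,0,-0.1,0,1],[0,0,0,0,0,0,1]],
])

```text
clock: 3.78
tcp_pos: [497.5, -243.1, 210.1]
ee_rot: [-0.001, 0.839, -0.543, -0.003]
contact_force: [-0.4, 0.3, -0.1]
grip_width: 91.8
```

Run:
```python
from h import *
w=snap('wrist','w1.png'); s=r.state(); print(s['tcp_pos'],s['ee_rot'],s['contact_force'],w['origin'])
for p in [(498,-244,136),(498,-244,110)]: print(proj(w,p))
```

```text
[ 497.56777554 -242.857057    210.14254401] [-6.66264545e-04  8.39479307e-01 -5.43385511e-01 -2.49714348e-03] [-0.53219798 -0.03445975  0.22204821] [ 564.8308066  -213.5130124   379.58183052]
[279.71252131 223.31237697]
[279.66979162 213.15889663]
```

View pics/w1.png

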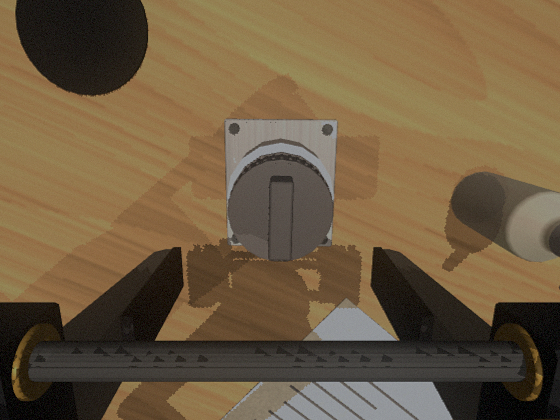

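The cap disc spans x 228–333 in the wrist view. The grip bar is vertical, x 270–293 and y 177–261, so the jaws are aligned across it.

Run:
```python
from h import *
w=load('wrist')
g=cv2.cvtColor(w['color'],cv2.COLOR_RGB2GRAY).astype(int)
print(g[200,262:300]);print(g[245,262:300]);print(g[168:270,281])
for n,u,v,z in [('L',269.5,215,136),('R',293,215,136),('far',281,182,136),('near',281,261,136),('discL',228,207,110),('discR',333,207,110),('discnear',281,262.5,110),('barL2',269.5,250,136),('barL1',270.5,190,136)]: print(n,onz(w,u,v,z))
```

```text
[82 83 81 84 85 82 83 52 66 73 81 87 82 78 79 85 80 84 81 86 82 82 85 81
 81 85 84 81 83 73 61 63 84 86 86 83 85 81]
[88 88 92 92 92 91 57 58 72 78 79 77 80 77 79 78 78 78 77 79 77 80 83 82
 82 76 82 71 68 46 74 80 75 80 76 76 78 76]
[88 87 85 90 87 89 87 86 43 42 43 51 48 52 73 79 83 83 84 83 81 83 83 83
 84 87 87 84 85 76 80 83 86 82 83 82 85 84 82 80 82 82 83 83 79 81 80 80
 82 80 80 83 80 83 81 82 81 80 80 83 81 83 81 79 82 78 80 83 80 76 83 80
 78 78 80 80 78 79 81 76 79 79 79 76 78 75 77 81 76 77 77 69 75 66 85 80
 77 80 73 77 75 72]
L [ 500.4833897  -235.38020922  136.        ]
R [ 506.94791534 -249.71446993  136.        ]
far [ 524.04580214 -233.16834195  136.        ]
near [ 473.54921186 -256.01256658  136.        ]
discL [ 486.63344201 -207.34839959  110.        ]
discR [ 518.40896786 -277.83402039  110.        ]
discnear [ 462.68128308 -261.05769772  110.        ]
barL2 [ 477.68147624 -245.47824788  136.        ]
barL1 [ 516.35251377 -229.07161891  136.        ]
```

Call:
send_rows([
  [[0,0,0,0.04,-0.06,-0.8,1],[0,0,0,0,0,-0.8,1],[0,0,0,0,0,-0.8,1],[0,0,0,0,0,-0.5,1],[0,0,0,0,0,0,1]],
])

```text
clock: 4.45
tcp_pos: [497.6, -240.4, 122.2]
ee_rot: [-0.001, 0.841, -0.54, -0.002]
contact_force: [0.1, 0.3, 0.6]
grip_width: 92.1
```

Call:
send_rows([
  [[0,0,-0.05,0.04,-0.15,-0.3,1],[0,0,0,0,0,0,1]],
])

```text
clock: 4.7
tcp_pos: [499.7, -245.3, 114.1]
ee_rot: [-0.001, 0.84, -0.543, -0.001]
contact_force: [-0.2, -0.3, 0.4]
grip_width: 91.9
```

Call:
send_rows([
  [[0,0,0,-0.03,0.02,-0.09,1],[0,0,0,0,0,0,0.5]],
], grip_force=40)

```text
clock: 4.95
tcp_pos: [499.2, -245.0, 111.9]
ee_rot: [-0.001, 0.84, -0.543, -0.0]
contact_force: [0.3, 0.7, 1.1]
grip_width: 84.1
```

Call:
send_rows([
  [[0,0,0,0,0,0,0.2],[0,0,0,0,0,0,0],[0,0,0,0,0,0,0],[0,0,0,0,0,0,0],[0,0,0,0,0,0,0]],
])

```text
clock: 5.58
tcp_pos: [499.5, -245.1, 112.4]
ee_rot: [-0.001, 0.84, -0.543, -0.0]
contact_force: [-0.2, 0.3, 0.7]
grip_width: 34.3
```

Call:
send_rows([
  [[0,0,0,0,0,0,0],[0,0,0,0,0,0,0],[0,0,0,0,0,0,0],[0,0,0,0,0,0,0]],
])

```text
clock: 6.08
tcp_pos: [499.3, -244.9, 112.4]
ee_rot: [-0.001, 0.84, -0.543, -0.0]
contact_force: [-0.2, 0.3, 0.2]
grip_width: 15.7
```

Call:
send_rows([
  [[0,0,0,0,0,-0.06,0],[0,0,0,0,0,-0.06,0]],
])

```text
clock: 6.32
tcp_pos: [499.5, -245.0, 109.9]
ee_rot: [-0.001, 0.84, -0.543, -0.0]
contact_force: [-2.7, 1.8, 10.5]
grip_width: 15.8
```

Call:
send_rows([
  [[0,0,0,0,0,-0.06,0],[0,0,0,0,0,0,0]],
])

```text
clock: 6.58
tcp_pos: [499.5, -245.0, 109.5]
ee_rot: [-0.001, 0.84, -0.543, -0.0]
contact_force: [-3.5, 1.1, 9.3]
grip_width: 15.7
```

Call:
send_rows([
  [[0,0,0,0,0,-0.06,0],[0,0,0,0,0,0,0]],
])

```text
clock: 6.82
tcp_pos: [499.6, -245.0, 109.3]
ee_rot: [-0.001, 0.84, -0.543, 0.0]
contact_force: [-2.9, 2.0, 10.0]
grip_width: 15.6
```

Call:
send_rows([
  [[0,0,0,0,0,-0.12,0],[0,0,0,0,0,-0.12,0]],
])

```text
clock: 7.08
tcp_pos: [499.7, -245.0, 104.2]
ee_rot: [-0.001, 0.84, -0.543, 0.0]
contact_force: [-5.1, 3.0, 17.8]
grip_width: 16.0
```

Call:
send_rows([
  [[0,0,0,0,0,-0.12,0],[0,0,0,0,0,-0.12,0]],
])

```text
clock: 7.32
tcp_pos: [499.7, -245.0, 99.9]
ee_rot: [-0.001, 0.84, -0.543, 0.0]
contact_force: [-7.1, 4.1, 22.4]
grip_width: 16.0
```

Call:
send_rows([
  [[0,0,0.5,-0.03,0.02,0,0],[0,0,0.8,0,0,-0.03,0],[0,0,0.8,0,0,-0.03,0]],
])

```text
clock: 7.7
tcp_pos: [500.3, -245.1, 103.0]
ee_rot: [-0.002, 0.902, -0.431, 0.002]
contact_force: [-5.6, 4.9, 16.1]
grip_width: 16.0
```

Call:
send_rows([
  [[0,0,0,-0.03,0.02,-0.12,0],[0,0,0.6,-0.03,0.02,-0.09,0]],
])

```text
clock: 7.95
tcp_pos: [500.2, -244.8, 100.8]
ee_rot: [-0.002, 0.917, -0.398, 0.004]
contact_force: [-3.8, 2.7, 21.4]
grip_width: 15.5
```

Call:
send_rows([
  [[0,0,0.7,-0.03,0.02,-0.07,0],[0,0,0.7,-0.03,0.02,-0.07,0]],
])

```text
clock: 8.2
tcp_pos: [500.3, -244.4, 100.5]
ee_rot: [-0.003, 0.948, -0.318, 0.006]
contact_force: [-3.8, 2.9, 20.3]
grip_width: 15.9
```

Call:
send_rows([
  [[0,0,0.7,-0.02,0.01,-0.07,0],[0,0,0.7,-0.02,0.01,-0.07,0]],
])

```text
clock: 8.45
tcp_pos: [500.1, -244.0, 100.0]
ee_rot: [-0.004, 0.972, -0.236, 0.007]
contact_force: [-3.8, 3.7, 20.4]
grip_width: 15.7
```

Run:
```python
from h import *
s=r.state();print(s['joints'],s['ft_torque'],s['contact_force'])
```

```text
[-0.463307    0.37989943  1.88801395  0.01378257  0.86175161  0.00406606] [ 0.58579564  1.33587126 -0.46301477] [-3.75265164  3.65390596 20.36624699]
```

Call:
send_rows([
  [[0,0,0.8,-0.02,0.0,-0.065,0],[0,0,0.8,-0.02,0.0,-0.065,0],[0,0,0.8,-0.02,0.0,-0.065,0]],
])

```text
clock: 8.82
tcp_pos: [499.8, -244.0, 99.8]
ee_rot: [-0.005, 0.996, -0.091, 0.008]
contact_force: [-3.0, 4.8, 21.8]
grip_width: 15.8
```

Call:
send_rows([
  [[0,0,0.8,-0.02,0.0,-0.065,0],[0,0,0.8,-0.02,0.0,-0.065,0],[0,0,0.8,-0.02,0.0,-0.065,0]],
])

```text
clock: 9.2
tcp_pos: [499.6, -244.1, 99.9]
ee_rot: [-0.006, 0.998, 0.056, 0.009]
contact_force: [-4.3, 4.1, 23.0]
grip_width: 15.7
```

Call:
send_rows([
  [[0,0,0.8,-0.02,0.0,-0.06,0],[0,0,0.8,-0.02,0.0,-0.06,0],[0,0,0.6,0,0.0,-0.03,0]],
])

```text
clock: 9.57
tcp_pos: [499.4, -244.3, 100.9]
ee_rot: [-0.007, 0.981, 0.191, 0.009]
contact_force: [-7.0, 3.3, 19.9]
grip_width: 16.0
```

Run:
```python
from h import *
s=r.state();print(s['joints'],s['ft_torque'],s['contact_force'])
```

```text
[-0.47226087  0.3809543   1.88393152  0.0294741   0.87090743 -0.87580296] [ 0.08301526  1.72005087 -0.38614321] [-7.04647712  3.26051678 19.89317147]
```

Call:
send_rows([
  [[0,0,0,0,0,0.1,0],[0,0,0,0,0,0.2,0],[0,0,0,0,0,0.3,0],[0,0,0,0,0,0.3,0]],
])

```text
clock: 10.07
tcp_pos: [498.8, -244.6, 130.5]
ee_rot: [-0.007, 0.981, 0.192, 0.009]
contact_force: [-0.5, 0.4, -0.4]
grip_width: 15.7
```

Call:
send_rows([
  [[0,0,0,0,0,0.8,0],[0,0,0,0,0,0.8,0],[0,0,0,0,0,0.5,0],[0,0,0,0,0,0,0]],
])

```text
clock: 10.58
tcp_pos: [498.9, -244.5, 195.9]
ee_rot: [-0.007, 0.981, 0.191, 0.009]
contact_force: [0.6, -0.4, -1.3]
grip_width: 15.7
```

Run:
```python
from h import *
s=r.state();print(s['tcp_pos'],s['contact_force'],Ro.from_quat(s['ee_rot'],scalar_first=True).as_matrix()[:,2])
b=snap('side'); a=snap('top'); w=snap('wrist')
f=lambda d:cv2.cvtColor(d['color'],cv2.COLOR_RGB2BGR)
o=np.hstack([cv2.resize(f(b)[100:280,270:450],(400,400)),cv2.resize(f(w),(400,400))])
cv2.imwrite('pics/l1.png',o)
```

```text
[ 498.91558563 -244.49095027  195.90687837] [ 0.63628391 -0.36344918 -1.33619846] [ 0.01513601  0.01707202 -0.99973969]
```

View pics/l1.png

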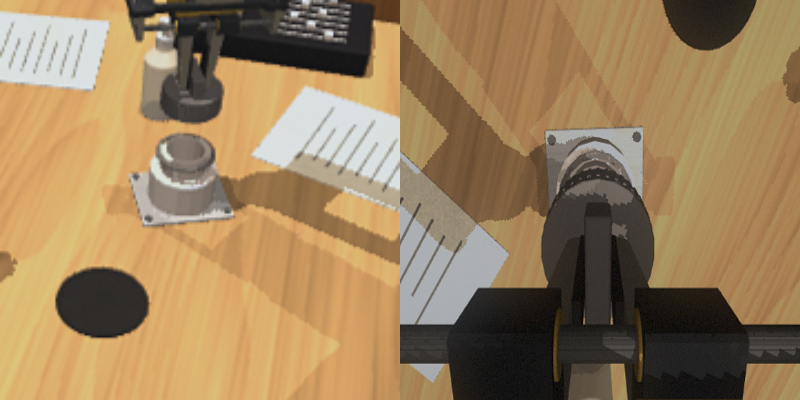

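The cap is clear of the tub, held upright by its bar, and the open neck shows at crop (185,150). The mat lies free at crop (102,303).

Call:
send_rows([
  [[-0.07,0.06,0,0.25,0.95,0,0],[-0.07,0.06,0,0.25,0.95,0,0],[0,0,0,0.25,0.95,0,0],[0,0,0,0.25,0.95,0,0],[0,0,0,0.25,0.95,-0.3,0]],
])

```text
clock: 11.35
tcp_pos: [533.6, -98.6, 180.2]
ee_rot: [-0.002, 0.982, 0.19, -0.004]
contact_force: [0.2, 0.6, -1.2]
grip_width: 15.9
```

Call:
send_rows([
  [[0,0,0,0.25,0.95,-0.3,0],[0,0,0,0.22,0.7,-0.3,0],[0,0,0,0,0,0,0]],
])

```text
clock: 11.72
tcp_pos: [546.2, -45.5, 158.0]
ee_rot: [-0.003, 0.982, 0.191, -0.007]
contact_force: [-0.2, -0.9, 0.1]
grip_width: 16.0
```

Run:
```python
from h import *
s=r.state();print(s['tcp_pos'],s['contact_force'],Ro.from_quat(s['ee_rot'],scalar_first=True).as_matrix()[:,2])
w=snap('wrist','w3.png')
t=s['tcp_pos']
print(proj(w,(557.5,-15.5,4)))
```

```text
[546.15056625 -45.54897209 157.9965151 ] [-0.1586443  -0.90953576  0.08317346] [-0.01455532  0.00358474 -0.99988764]
[303.64576787 172.53802238]
```

View pics/w3.png

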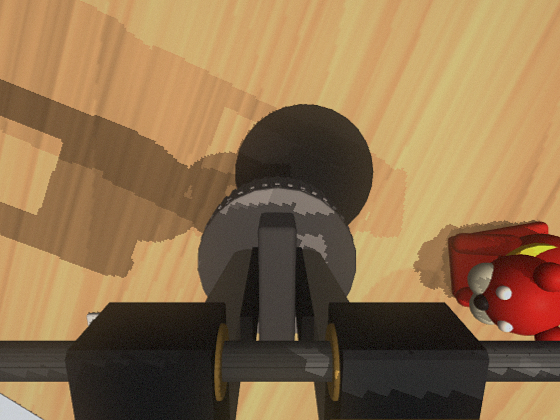

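The mat spans x 236–373 with its top edge at row 104, so its centre is near (304,172). My estimate projects to the same place. The dog is well to the right.

Call:
send_rows([
  [[-0.03,-0.1,0,0.3,0.8,-0.3,0],[0,0,0,0.05,0.15,-0.8,0],[0,0,0,0,0,-0.8,0],[0,0,0,0,0,-0.7,0],[0,0,0,0,0,0,0]],
])

```text
clock: 12.4
tcp_pos: [556.4, -21.5, 78.8]
ee_rot: [0.001, 0.982, 0.189, -0.001]
contact_force: [0.4, -0.7, -0.4]
grip_width: 15.8
```

Run:
```python
from h import *
s=r.state();print(s['tcp_pos'],s['contact_force'],Ro.from_quat(s['ee_rot'],scalar_first=True).as_matrix()[:,2])
```

```text
[556.39594915 -21.54235739  78.84531044] [ 0.37476764 -0.71051829 -0.39727139] [-0.0016356  -0.00176316 -0.99999711]
```

Call:
send_rows([
  [[0,0,0,0.03,0.2,-0.4,0],[0,0,0,0,0,-0.4,0],[0,0,0,0,0,-0.25,0],[0,0,0,0,0,0,0]],
])

```text
clock: 12.9
tcp_pos: [558.4, -16.1, 47.0]
ee_rot: [0.001, 0.982, 0.189, 0.0]
contact_force: [-0.5, 0.5, -0.7]
grip_width: 16.0
```

Call:
send_rows([
  [[0,0,0,0,0,-0.08,0],[0,0,0,0,0,0,0]],
])

```text
clock: 13.15
tcp_pos: [558.8, -16.1, 44.9]
ee_rot: [0.001, 0.982, 0.189, 0.0]
contact_force: [-0.1, -0.4, -1.4]
grip_width: 15.4
```

Call:
send_rows([
  [[0,0,0,0,0,-0.14,0],[0,0,0,0,0,0,0]],
])

```text
clock: 13.4
tcp_pos: [559.1, -16.1, 40.8]
ee_rot: [0.001, 0.982, 0.189, 0.001]
contact_force: [-0.1, 0.1, -1.0]
grip_width: 16.0
```

Call:
send_rows([
  [[0,0,0,0,0,-0.08,0],[0,0,0,0,0,0,0]],
])

```text
clock: 13.65
tcp_pos: [559.1, -16.1, 38.3]
ee_rot: [0.001, 0.982, 0.189, 0.001]
contact_force: [0.6, -0.1, -0.5]
grip_width: 15.4
```

Call:
send_rows([
  [[0,0,0,0,0,-0.06,0],[0,0,0,0,0,0,0]],
])

```text
clock: 13.9
tcp_pos: [559.5, -16.2, 37.7]
ee_rot: [0.001, 0.982, 0.189, 0.001]
contact_force: [-1.0, 0.0, 1.6]
grip_width: 15.8
```

Call:
send_rows([
  [[0,0,0,0,0,0,0.2],[0,0,0,0,0,0,0.25],[0,0,0,0,0,0,0.4],[0,0,0,0,0,0,0.5],[0,0,0,0,0,0.2,0.5]],
])

```text
clock: 14.52
tcp_pos: [559.3, -16.3, 43.4]
ee_rot: [0.001, 0.982, 0.189, 0.001]
contact_force: [1.0, 0.2, -0.9]
grip_width: 45.9
```

Call:
send_rows([
  [[0,0,0,0,0,0.6,0.5],[0,0,0,0,0,1,0.6],[0,0,0,0,0,1,0.6],[0,0,0,0,0,1,0.6],[0,0,0,0,0,0.5,0.6]],
])

```text
clock: 15.15
tcp_pos: [559.3, -16.3, 174.8]
ee_rot: [0.002, 0.982, 0.189, 0.002]
contact_force: [-0.4, -1.1, -0.5]
grip_width: 55.1
```

Run:
```python
from h import *
s=r.state();print(s['tcp_pos'],s['ee_rot'],s['contact_force'],s['joints'])
b=snap('side');w=snap('wrist')
f=lambda d:cv2.cvtColor(d['color'],cv2.COLOR_RGB2BGR)
cv2.imwrite('pics/p1.png',np.hstack([cv2.resize(f(b)[180:280,266:366],(400,400)),cv2.resize(f(w),(400,300)).copy() if 0 else cv2.copyMakeBorder(cv2.resize(f(w),(400,300)),0,100,0,0,0)]))
```

```text
[559.26641071 -16.25316038 174.770685  ] [0.00152634 0.98199054 0.18891527 0.00180964] [-0.4130688  -1.13109315 -0.4675992 ] [-0.03032911  0.2923553   1.8172133  -0.00255512  1.02782641 -0.40912942]
```

View pics/p1.png

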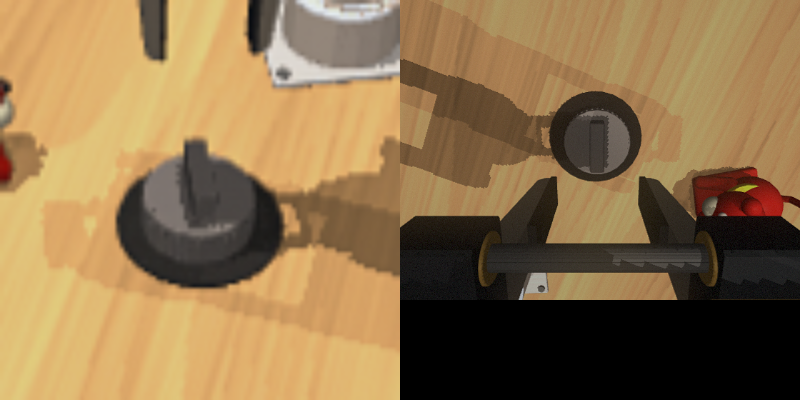

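The cap stands upright with its bar up, well inside the mat in both views. Next is the battery.

Call:
send_rows([
  [[0,0,0.9,-0.26,0.95,0,0.6],[0,0,0.9,-0.26,0.95,0,0.6],[0,0,0.9,-0.26,0.95,0,0.6],[0,0,0.9,-0.26,0.95,0,0.6],[0,0,0.9,-0.26,0.95,0,0.6]],
])

```text
clock: 15.88
tcp_pos: [516.6, 127.9, 169.3]
ee_rot: [0.001, 0.893, 0.45, -0.001]
contact_force: [0.0, 0.5, 0.1]
grip_width: 55.2
```

Call:
send_rows([
  [[0,0,0.9,-0.26,0.95,0,0.6],[0,0,0.9,-0.26,0.95,0,0.6],[0,0,0.9,-0.26,0.95,0,0.6],[0,0,0.9,-0.26,0.95,0,0.6],[0,0,0.9,-0.26,0.9,0,0.6]],
])

```text
clock: 16.5
tcp_pos: [472.2, 272.0, 163.0]
ee_rot: [0.0, 0.735, 0.679, -0.006]
contact_force: [0.4, 0.8, -0.5]
grip_width: 55.0
```

Call:
send_rows([
  [[0,0,0.8,0,0,0,0.6],[0,0,0,0,0,0,0.6]],
])

```text
clock: 16.75
tcp_pos: [470.2, 273.2, 160.5]
ee_rot: [-0.0, 0.699, 0.715, -0.007]
contact_force: [0.2, 0.7, 0.0]
grip_width: 55.3
```

Run:
```python
from h import *
s=r.state();T=Ro.from_quat(s['ee_rot'],scalar_first=True).as_matrix();print(s['tcp_pos'],T[:,2],np.degrees(np.arctan2(T[1,0],T[0,0])))
w=snap('wrist')
u,v=proj(w,(481,269.5,45)); print(u,v)
x,y=int(u)-50,int(v)-50
cv2.imwrite('pics/b1.png',cv2.resize(cv2.cvtColor(w['color'],cv2.COLOR_RGB2BGR)[y:y+100,x:x+100],(500,500),interpolation=cv2.INTER_CUBIC)); print(x,y)
```

```text
[470.21743024 273.24030033 160.54154355] [-0.01027377 -0.01024352 -0.99989475] 91.28441760248903
272.17501555489116 222.29932247924648
222 172
```

View pics/b1.png

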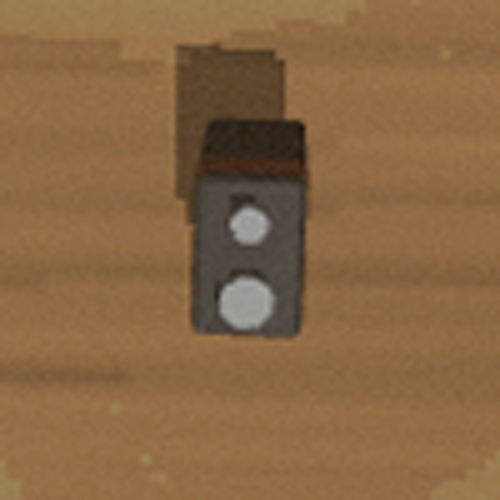

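The battery's top face has crop corners near (196,175), (307,178), (302,337) and (191,333).

Run:
```python
from h import *
w=load('wrist')
P=np.array([onz(w,222+x/5-.4,172+y/5-.4,45.5)[:2] for x,y in [(196,175),(307,178),(302,337),(191,333)]])
print(P,P.mean(0),np.linalg.norm(np.roll(P,-1,0)-P,axis=1))
for i,j in((3,0),(2,1)):d=P[j]-P[i];print(np.degrees(np.arctan2(d[1],d[0])))
print(P.mean(0)-r.state()['tcp_pos'][:2])
```

```text
[[468.39006809 260.41466661]
 [468.44263664 277.68200432]
 [494.45584494 277.58463992]
 [494.23809595 259.93369744]] [481.3816614  268.90375207] [17.26741773 26.01339051 17.65228555 25.8525023 ]
178.93398738323975
179.78554958184534
[11.13622346 -4.2262955 ]
```

Call:
send_rows([
  [[0.08,-0.08,-0.25,0.37,-0.14,-0.7,0.6],[0,0,0,0,0,-0.8,0.6],[0,0,0,0,0,-0.8,0.6],[0,0,0,0,0,-0.3,0.6],[0,0,0,0,0,0,0.6]],
])

```text
clock: 17.42
tcp_pos: [481.7, 266.8, 79.4]
ee_rot: [-0.0, 0.715, 0.699, -0.001]
contact_force: [0.7, -0.3, -0.7]
grip_width: 54.8
```

Run:
```python
from h import *
s=r.state();T=Ro.from_quat(s['ee_rot'],scalar_first=True).as_matrix();print(s['tcp_pos'],T[:,2],np.degrees(np.arctan2(T[1,0],T[0,0])))
```

```text
[481.7302245  266.76869517  79.44583207] [-1.75420987e-03 -6.41324619e-04 -9.99998256e-01] 88.67079961206846
```

Call:
send_rows([
  [[0,0,0.1,0,0.08,-0.6,0.6],[0,0,0,0,0,-0.6,0.6],[0,0,0,0,0,-0.3,0.6],[0,0,0,0,0,0,0.6]],
])

```text
clock: 17.92
tcp_pos: [482.4, 269.7, 32.4]
ee_rot: [-0.0, 0.711, 0.703, -0.0]
contact_force: [-0.3, -0.4, 0.5]
grip_width: 55.0
```

Call:
send_rows([
  [[0,0,0,-0.02,-0.03,-0.12,0.6],[0,0,0,0,0,0,0.3],[0,0,0,0,0,0,0.15],[0,0,0,0,0,0,0],[0,0,0,0,0,0,0]],
], grip_force=15)

```text
clock: 18.55
tcp_pos: [482.6, 269.2, 29.7]
ee_rot: [0.0, 0.711, 0.703, 0.001]
contact_force: [-0.2, 0.9, -1.0]
grip_width: 17.1
```

Call:
send_rows([
  [[0,0,0,0,0,0,0],[0,0,0,0,0,0,0],[0,0,0,0,0,0,0]],
])

```text
clock: 18.92
tcp_pos: [482.6, 269.2, 29.8]
ee_rot: [0.0, 0.711, 0.703, 0.001]
contact_force: [-0.5, 0.5, -0.7]
grip_width: 17.7
```

Call:
send_rows([
  [[0,0,0,0,0,0.5,0],[0,0,0,0,0,1,0],[0,0,0,0,0,1,0],[0,0,0,0,-0.3,1,0],[0,0,0,0,-0.6,1,0]],
])

```text
clock: 19.55
tcp_pos: [481.1, 241.7, 170.5]
ee_rot: [-0.0, 0.711, 0.704, -0.0]
contact_force: [-0.0, 0.8, -1.3]
grip_width: 17.2
```

Call:
send_rows([
  [[0,0,0,0.03,-1,1,0],[0,0,0,0.03,-1,0,0],[0,0,0,0.03,-1,0,0],[0,0,0,0.03,-1,0,0],[0,0,0,0.03,-1,0,0]],
])

```text
clock: 20.18
tcp_pos: [487.2, 88.8, 210.4]
ee_rot: [0.002, 0.71, 0.704, 0.005]
contact_force: [0.6, 0.5, -0.8]
grip_width: 17.4
```

Call:
send_rows([
  [[0,0,0,0.03,-1,0,0],[0,0,0,0.03,-1,0,0],[0,0,0,0.03,-1,0,0],[0,0,0,0.03,-1,0,0],[0,0,0,0.03,-1,0,0]],
])

```text
clock: 20.8
tcp_pos: [491.4, -66.2, 216.0]
ee_rot: [0.004, 0.71, 0.704, 0.007]
contact_force: [0.3, -0.2, -0.8]
grip_width: 17.5
```

Call:
send_rows([
  [[0,0,0,0.03,-1,0,0],[0,0,0,0.03,-1,0,0],[0,0,0,0.03,-1,0,0],[0,0,0,0.03,-0.6,0,0],[0,0,0,0,0,0,0]],
])

```text
clock: 21.42
tcp_pos: [494.7, -179.2, 220.9]
ee_rot: [0.006, 0.711, 0.704, 0.008]
contact_force: [0.7, 0.7, -0.6]
grip_width: 17.6
```

Run:
```python
from h import *
s=r.state();T=Ro.from_quat(s['ee_rot'],scalar_first=True).as_matrix();print(s['tcp_pos'],s['joints'],T[:,2],np.degrees(np.arctan2(T[1,0],T[0,0])))
```

```text
[ 494.7389421  -179.20459589  220.88182982] [-0.35675622  0.18253176  1.84969034  0.01053735  1.09133041 -1.9223051 ] [ 0.02018889  0.00245274 -0.99979318] 89.42719616172657
```

Call:
send_rows([
  [[-0.02,0.16,0,0.1,-1,-0.3,0],[0,0,0,0,-1,-0.3,0],[0,0,0,0,-0.15,-0.4,0],[0,0,0,0,0,0,0]],
])

```text
clock: 21.92
tcp_pos: [498.0, -240.9, 190.8]
ee_rot: [-0.0, 0.71, 0.704, 0.001]
contact_force: [0.5, 0.4, -0.5]
grip_width: 17.4
```

Run:
```python
from h import *
s=r.state();T=Ro.from_quat(s['ee_rot'],scalar_first=True).as_matrix();print(s['tcp_pos'],s['joints'],T[:,2])
w=snap('wrist','w5.png');print(proj(w,(498.5,-244.4,88)))
```

```text
[ 497.95533056 -240.9226378   190.77547118] [-0.45475882  0.26716808  1.8121669   0.00250918  1.06246544 -2.01817529] [ 7.77333748e-04  2.05982152e-03 -9.99997576e-01]
[270.81259733 212.53335617]
```

View pics/w5.png

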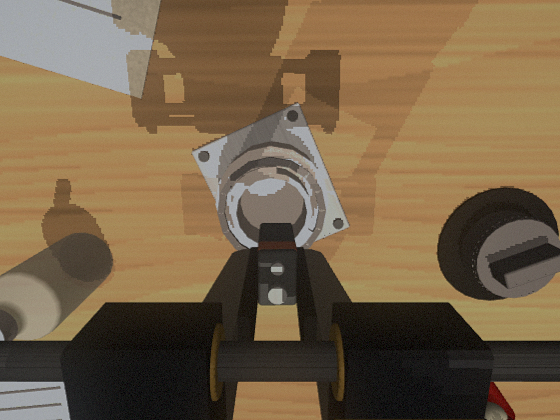

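The open neck is centred near (270,207), matching my projection. The battery hangs upright between the fingers. Now I lower it in.

Call:
send_rows([
  [[0,0,0,0.05,-0.13,-0.4,0],[0,0,0,0,0,-0.6,0],[0,0,0,0,0,-0.2,0],[0,0,0,0,0,0,0]],
])

```text
clock: 22.48
tcp_pos: [500.7, -242.7, 154.5]
ee_rot: [0.0, 0.709, 0.705, 0.002]
contact_force: [0.4, -0.9, -0.4]
grip_width: 17.7
```

Call:
send_rows([
  [[0,0,0,-0.04,-0.06,-0.4,0],[0,0,0,0,0,-0.3,0],[0,0,0,0,0,0,0]],
])

```text
clock: 22.85
tcp_pos: [499.8, -244.7, 132.7]
ee_rot: [0.001, 0.709, 0.705, 0.002]
contact_force: [0.2, -0.3, -1.7]
grip_width: 17.5
```

Call:
send_rows([
  [[0,0,0,-0.02,0,-0.4,0],[0,0,0,0,0,-0.4,0],[0,0,0,0,0,-0.2,0],[0,0,0,0,0,0,0]],
])

```text
clock: 23.35
tcp_pos: [499.0, -244.8, 100.4]
ee_rot: [0.001, 0.709, 0.705, 0.002]
contact_force: [-0.6, 0.6, -0.5]
grip_width: 17.6
```

Battery bottom is about 71 mm up, below the 88 mm rim, and there is no contact force. Releasing.

Call:
send_rows([
  [[0,0,0,0,0,0,0.4],[0,0,0,0,0,0,0.5],[0,0,0,0,0,0,0.5],[0,0,0,0,0,0.5,0.5],[0,0,0,0,0,1,0.5]],
])

```text
clock: 23.98
tcp_pos: [498.4, -244.4, 146.6]
ee_rot: [-0.0, 0.709, 0.705, 0.001]
contact_force: [-0.3, -0.6, 0.2]
grip_width: 46.1
```

Call:
send_rows([
  [[0,0,0,0,0,1,0.5],[0,0,0,0,0,1,0.5],[0,0,0,-0.5,0,1,0.5],[0,0,0,-0.5,0,0.5,0.5],[0,0,0,-0.5,0,0,0.5]],
])

```text
clock: 24.6
tcp_pos: [454.6, -245.3, 263.1]
ee_rot: [0.005, 0.709, 0.705, 0.003]
contact_force: [-0.4, 0.3, 0.5]
grip_width: 45.8
```

Run:
```python
from h import *
print(r.state()['tcp_pos'],r.state()['contact_force'])
w=snap('wrist');b=snap('side')
f=lambda d:cv2.cvtColor(d['color'],cv2.COLOR_RGB2BGR)
cv2.imwrite('pics/e1.png',np.hstack([cv2.resize(f(w),(440,330)),cv2.resize(f(b)[130:400,180:460],(342,330))]))
```

```text
[ 454.61899694 -245.27323351  263.14597794] [-0.44303928  0.34286374  0.51293438]
```

View pics/e1.png

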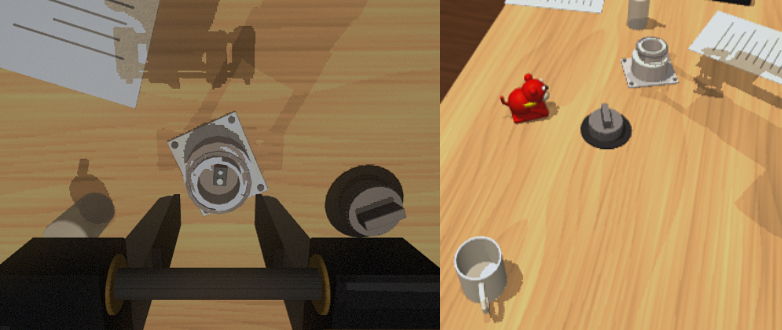

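The battery stands inside the tub with its studs visible through the neck at (220,177). The cap is upright on the mat, the bystanders haven't moved, and the gripper is clear of everything.

```bash
python3 -c "
from rig import r
print(r.close_job())"
```

```text
the job is handed in; nothing more can be done
None
```

The battery is in the tub and the cap is on the rubber mat; I handed the job in at about 25 s of the 61 s allowed. Handing in reports no verdict.

- **Cap:** I pressed it down by up to about 12.5 mm. The highest downward force I read was 23 N, so it may have come close to bottoming but stayed well under 40 N. I turned it about 88° counter-clockwise while pressed and lifted it off without it catching. I then set it on the mat with about 1.6 N of contact before letting go. One turning step fell to about 16 N, so I stopped turning and pressed back to about 21 N before going on.
- **Battery:** I lowered it into the neck without touching the rim and released it with its lower end below the rim.
- **Last pictures:** The battery stands inside the tub and the cap is upright, bar up, wholly within the mat. The mug and toy dog look unmoved; the sanitiser is only partly in view but shows no sign of a shift. The gripper is clear of everything.
- **Disagreement:** The two fixed cameras placed the mat's centre about 4 mm apart in y. I used the mean, which the wrist camera confirmed.

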